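# Wedge the presentation case tight in its transit tray

## Task

Brace the blue case in its wooden transit tray for shipping: take the orange-headed wedge from its stand, set it point down in the middle of the slot beside the case and let go of it while it is still loose. Then, with closed fingers, tap or press its head down until it locks tight and the case is firmly clamped, but feel for it and do not crush the case. Leave the other things on the table alone.

Things in the scene. Friction and masses are not known exactly. Their poses are not given: they have to be found in the camera images.
- wedge: brown wooden wedge with an orange head, 105 mm high, about 70 g, starting upright, thin end down, in the grey stand's pocket (lift it straight up 50 mm). 36 mm wide along its x; the faces across its y taper alike, 10 mm apart at the underside, 27 mm apart 85 mm higher (1:10 each side). Either way round is the same. Origin: centre of the underside (thin end), z up to the head
- wedge_head (a point): centre of the flat top of the wedge's orange head, to be struck. The head is 36 mm along the wedge's x, 27 mm along its y and 20 mm high; grip it across its x (36 mm)
- stand: grey block, fixed, 100 x 75 mm (x, y), its top 58 mm above the table; the wedge stands in its middle pocket, 10 mm above the table. Pocket 39 x 23 mm (x, y). Origin: centre of the underside
- tray: plywood transit tray fixed to the table, 170 mm along its x and 250 mm along its y, floor 12 mm above the table. From -y to +y it holds: a fixed light wooden wall with a sloping face, the slot, the sliding darker wooden jaw, the blue case, and a dark steel stop with a rubber pad. Origin: on the table 20 mm to +y of the base's middle; z up
- slot (a point): centre of the slot's mouth between wall and jaw, 85 mm above the table, turning with the tray: x along the slot, y across it, + towards the case. Mouth 100 mm by 16.6 mm at the start, floor 73 mm below it. The wedge goes straight down, its x along the slot's x. Both faces lean 1:10 like the wedge, which first touches them with its underside about 33 mm below the mouth and stands there by friction
- jaw: dark wooden jaw, 110 x 32 x 85 mm high, slides to the case (tray +y, up to 14 mm), 1 mm for each 5 mm of wedge. It and the case have 1.5 to 5.5 mm of play, different each time as the stop is bolted elsewhere, so the depth of lock is known only by feel: while all slides the wedge goes down under some 4 to 10 N. Origin: on the table below the middle of the slot at the start
- case: rigid blue case, brass trim, 120 x 90 mm (x, y), 55 mm high, 0.25 to 0.45 kg, loose on the tray floor. Once it bears on the stop's pad, the push rises steeply, some 4 N per mm of wedge. A last push of 16 to 22 N on the head locks it well; over 24 N between jaw and case (a push of over 28 N, or driving the wedge to the slot floor) crushes it. Origin: centre of the underside
- roll_purple: bystander: upright roll of purple chips, 40 mm diameter, 66 mm high. Origin: centre of the underside
- roll_blue: bystander: the same, blue
- roll_red: bystander: the same, red
- tape: bystander: roll of brown tape lying flat, 100 mm diameter, 48 mm high. Origin: centre of the underside
- cutter: bystander: yellow box cutter, 130 x 26 x 16 mm high, along its x. Origin: centre of the underside
- carton: bystander: small brown carton, 110 x 90 x 70 mm high. Origin: centre of the underside
Things that resemble listed ones, but are neither listed nor needed, are in the scene too. Leave any turquoise look-alike of the case alone. Several things have the shape of the wedge; the one meant has the colours described above.

How it is judged (in metres and radians):
On the way, in this order (a step that is already met when the one before it is completed fails the run):
1. the wedge stands upright in the slot, let go of, still loose (the jaw squeezes the case with less than 5 N) (z of wedge in the frame of slot between -0.08 and -0.02 m and x of wedge in the frame of slot between -0.03 and 0.03 m and y of wedge in the frame of slot between -0.008 and 0.012 m and angle between wedge's own z axis and vertical below 0.12 rad and contact force between the fingers and wedge below 0.1 N and contact force between jaw and case below 5 N), for 0.2 s.
2. the wedge is driven down until the jaw squeezes the case with more than 7 N (z of wedge in the frame of slot between -0.08 and -0.02 m and x of wedge in the frame of slot between -0.03 and 0.03 m and y of wedge in the frame of slot between -0.008 and 0.012 m and angle between wedge's own z axis and vertical below 0.12 rad and contact force between jaw and case between 7 and 24 N and contact force between wedge and jaw above 7 N), for 0.2 s.
At the end, for the whole second after the job is handed in: The wedge stands upright (within 0.12 rad) in the slot, within 30 mm of its middle along the slot and its underside 20 to 80 mm below the mouth, at rest and let go of, and by itself keeps the jaw squeezing the case with 7 to 24 N; the case lies flat (within 0.05 rad) and at rest on the tray floor (all of step 2 and linear speed of each of wedge, case below 0.01 m/s and angle between case's own z axis and vertical below 0.05 rad and contact force between case and tray above 0.5 N); the robot touches nothing.
It fails at once if the case is crushed: the jaw squeezes it with more than 24 N (contact force between jaw and case above 24 N).
It fails at once if a bystander is moved by more than 30 mm (distance of any of roll_purple, roll_blue, roll_red, tape, cutter, carton from where it was at the start of the episode above 0.03 m).
It also fails if it takes over 69 s, if anything falls off the work surface, if the arm or the gripper's body presses on something with over 40 N, if the wrist force passes 120 N, or if a joint passes its speed limit or range.

## Robot

A 6-joint arm with a two-finger parallel gripper is mounted at the origin on the work surface. World frame = base frame: x ahead of the robot, y to its left, z up, the work surface at z = 0. Lengths are in m, angles in degrees, forces in N, time in s.
With the tool pointing down it reaches from about 0.15 to 0.775 m from the base axis. Payload 6.1 kg.
Tool frame: the origin (TCP) lies midway between the tips of the shut fingers; the grasp point (between the pads) lies ctrl.grip_depth behind it (ctrl.grip_depth is the distance from the TCP to the grasp point, in m); z points along the fingers, y is the line along which they close (so a half turn about z gives the same grasp; the last joint's range is limited). The gripper opens to 85 mm and grips with 20 to 120 N. Pads are 22 mm wide; open, the fingers measure 114 mm over their backs; the gripper's body (76 mm by 85 mm) begins 54 mm behind the grasp point. The pads swing forward as they close: fully open they stand 13 mm farther back than shut.
Start: joints at [-72.307, 7.208, -2.269, 80.523, 0, 90], TCP at [0.16, -0.5, 0.205] pointing down, gripper open.
Joint ranges: [-155.77, 155.77], [-54.66, 111.73], [-72.52, 77.12], [-102.08, 115.82], [-83.92, 84.16], [-180, 180]. Speed limits (degrees/s): [136.94, 136.94, 172.46, 180, 180, 180].

## Interface

Orientations are given as [roll, pitch, yaw] about the fixed x, y, z axes, in that order (R = Rz(yaw) Ry(pitch) Rx(roll)).
In Python, from bench import get_state, camera, get_calibration, workorder, silhouettes, ctrl gives the robot as it stands. The module is installed in compiled form; this text tells all that it offers.
- The arm moves only by the tool drive_tool, never from a script. Its argument "targets" is text: rows parted by semicolons, each of 7 numbers parted by spaces: the shift along the tool's x, y, z normalised to -1 to 1, where 1 is 0.1 m, then the turn, a rotation vector about the tool's x, y, z normalised to -1 to 1, where 1 is 2 rad, then the gripper's target within -1 to 1 (shut at 1, half-way at 0, fully open at -1). In form: x y z wx wy wz jaw; .... A call has 1 to 8 rows; each row is the pose to reach, as a shift and turn from the pose commanded when the call began, along the tool's axes at that moment; what a row does not reach only later rows make up. A row lasts 1/8 s, in which the tool goes at most 62.5 mm and 10.7 degrees, less where a joint would pass 70% of its speed; a pose out of reach is approached as far as the arm can. A call with a number of a shift or a turn outside -1 to 1 is refused whole. A call with a gripper value outside its range is refused whole. The fingers move at their own pace and stop on an object; "grip_force" is the grip in N (left out, the last holds). Time passes only in rows, so rows that repeat a pose let the fingers close. It gives the time, the measured TCP pose, the force, the opening and the grip force at its end, in the units of the state.
- get_state(): the state, without advancing time (a new reading comes with each control period).
- camera(name): name is "side" or "top" or "wrist"; returns (picture, depth): 480x640x3 uint8, red, green, blue; 480x640 float32, m along the optical axis (not along the pixel's ray), 0 where there is no reading.
- get_calibration(name): a dict with "vertical_fov" (degrees; the focal length in pixels is half the picture's height over the tangent of half this angle, whatever the lens; pixels are square), "cx", "cy" (the principal point, pixels), "T" (4x4, takes a point from camera to world coordinates). Camera axes: x right, y up, looking along -z (the intrinsics and any distortion apply to the point x, -y, -z); pixel columns grow to the right and rows downward; lengths in m; the calibration is good to about 2 mm. The wrist camera is an equidistant fisheye: a pixel r from the principal point sees the ray r / f radians off the axis. A picture is of the moment at which its call begins: read the wrist's pose just before it. get_calibration takes no time and is no camera call; for the wrist camera it gives the pose at the moment of the call.
- workorder.close_job(): hands the job in; it is judged then, once.
Trained networks look in the newest picture that a camera, given by its name, has taken for a name from the list of things; names that differ only in an ending like _2 or _b are one class to them, and where a whole thing is asked for, a point or a joint stands for the part that bears it (a point fixed in the world has none). Each returns a list of dicts, best first, with "score" (0 to 1); they miss things now and then, are a little off and sometimes report something else, mostly with a low value. They report only what shows in the picture. A call takes as long as a camera call. They do not tell look-alikes from the thing itself.
- silhouettes(camera, label): "pixels" (480x640 bool, what is visible of it) and "box" ([left, top, right, bottom] in pixels, round what is visible of it).
The state is a dict: "clock": time; "joint_pos": joint angles; "qd": joint speeds; "joint_torque": joint torques, N m; "eef_pos": TCP position; "orientation": TCP orientation; "force": force on the tool from outside, world axes, zero at the start; "ft_torque": the same for the moment, N m; "gripper_width": finger opening in m; "grip_force": force on a finger pad.
Only numpy, scipy, OpenCV 4.12 (cv2) and the standard library are available. Lean on these libraries where they do the work, as an engineer would, in place of code of your own. Each camera call takes 0.05 s, during which the arm holds its last target. There are 200 camera calls.

## Working session

There is one attempt and no reset: what is moved stays moved. The work goes in short steps, Python scripts to look and compute and a tool call to move; the robot and the scene stay as the last step left them, time stands still between calls to the robot, and variables do not carry over. Pictures are saved under pics/ and viewed, at most 10 in all, crops included, and the job is handed in when it is done.

Besides the shell and the picture viewer there is one more tool, called after ">>>" as name(argument=value, ...), one argument or row to a line, values as JSON. drive_tool: Moves the arm, as the interface text tells. Its arguments: {"type":"object","properties":{"targets":{"type":"string"},"grip_force":{"type":"number"}},"required":["targets"]}

```bash
mkdir -p pics; cat > h.py <<'E'
import numpy as np,cv2
from bench import get_state,camera,get_calibration,workorder,silhouettes,ctrl
def pts(name,d):
    c=get_calibration(name);f=240/np.tan(np.radians(c["vertical_fov"])/2)
    v,u=np.mgrid[0:480,0:640]
    P=np.stack([(u-c["cx"])/f*d,-(v-c["cy"])/f*d,-d],-1)
    T=np.array(c["T"]);return P@T[:3,:3].T+T[:3,3]
E
python3 - <<'E'
from h import *
s=get_state();print(s,ctrl.grip_depth)
ims={}
for n in("top","side"):
    im,d=camera(n);np.savez(f"{n}.npz",im=im,P=pts(n,d),d=d);cv2.imwrite(f"pics/{n}.png",im[:,:,::-1])
    P=pts(n,d)
    for l in("wedge","stand","tray","case","jaw"):
        for r in silhouettes(n,l)[:5]:
            m=r["pixels"]&(d>0);print(n,l,round(r["score"],2),r["box"],np.median(P[m],0).round(3),P[m].max(0).round(3))
E
```

```text
{'clock': 0.0, 'joint_pos': array([-7.23073695e+01,  7.23924277e+00, -2.32591234e+00,  8.05260893e+01,
       -2.38057832e-03,  8.99999183e+01]), 'qd': array([ 0.15283701,  0.07629001,  0.06996856,  0.07687346, -0.03711311,
       -0.03120514]), 'joint_torque': array([-2.71493882e-04, -4.35908818e+01,  3.52927423e+01,  1.72168587e-02,
       -5.31930800e-05,  5.16428670e-06]), 'eef_pos': array([ 0.15939828, -0.49972671,  0.20415103]), 'orientation': array([-1.79908756e+02,  2.38044518e-03,  1.76927160e+01]), 'force': array([ 0.20289494, -0.61955066, -0.13250265]), 'ft_torque': array([-0.04343614, -0.00540826, -0.04249969]), 'grip_force': 0.0, 'gripper_width': 0.08539220392931696} 0.0187
top wedge 0.75 [491.2, 235.1, 515.3, 254.1] [ 0.481 -0.397  0.101] [ 0.505 -0.385  0.111]
top wedge 0.58 [443.8, 242.6, 464.9, 266.3] [ 0.468 -0.289  0.113] [ 0.489 -0.276  0.121]
top wedge 0.43 [355.4, 136.7, 373.6, 158.4] [ 0.707 -0.107  0.065] [ 0.73  -0.088  0.073]
top stand 0.75 [424.5, 231.7, 468.0, 278.1] [ 0.464 -0.28   0.012] [ 0.525 -0.246  0.113]
top stand 0.55 [444.2, 245.4, 465.1, 263.1] 
[... 646 characters left out ...]
]
side wedge 0.86 [398.4, 141.3, 412.3, 174.5] [ 0.477 -0.394  0.07 ] [ 0.503 -0.306  0.117]
side wedge 0.52 [306.7, 232.8, 345.7, 276.9] [0.483 0.005 0.083] [0.591 0.025 0.092]
side stand 0.84 [367.3, 175.9, 409.6, 211.3] [ 0.461 -0.275  0.014] [ 0.523 -0.243  0.064]
side stand 0.48 [285.9, 157.6, 301.8, 186.9] [ 0.715 -0.213  0.048] [ 0.779 -0.199  0.072]
side tray 0.94 [248.9, 224.1, 376.5, 342.6] [0.458 0.013 0.027] [0.599 0.188 0.092]
side case 0.97 [412.8, 220.3, 457.9, 277.8] [ 0.289 -0.151  0.055] [ 0.358 -0.102  0.062]
side case 0.61 [276.7, 247.8, 341.8, 311.5] [0.489 0.064 0.067] [0.596 0.111 0.075]
side jaw 0.84 [306.4, 234.8, 347.3, 279.6] [0.487 0.005 0.083] [0.55  0.02  0.092]
```

View pics/top.png

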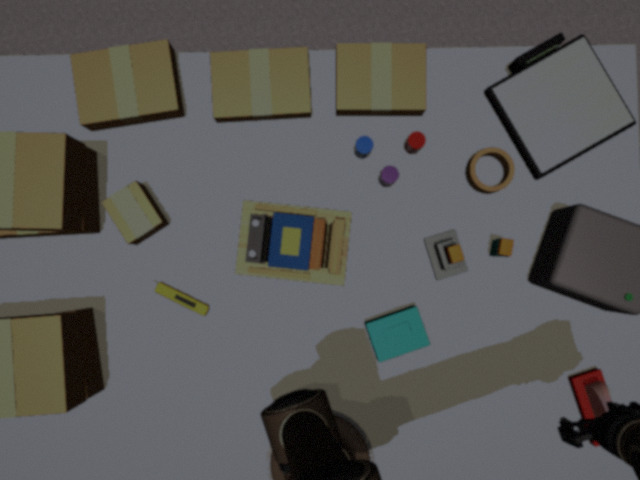

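```bash
python3 - <<'E'
from h import *
a=cv2.imread("pics/top.png");b=cv2.imread("pics/side.png")
t=cv2.resize(a[210:290,420:530],(480,349),interpolation=2)
s=cv2.resize(b[130:220,355:425],(300,386),interpolation=2)
s=cv2.resize(s,(271,349));cv2.imwrite("pics/crop.png",np.hstack([t,s]))
E
```

```text
(no output)
```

View pics/crop.png

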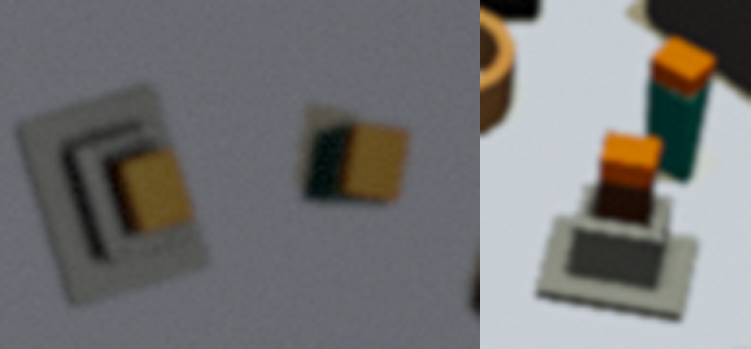

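View pics/side.png

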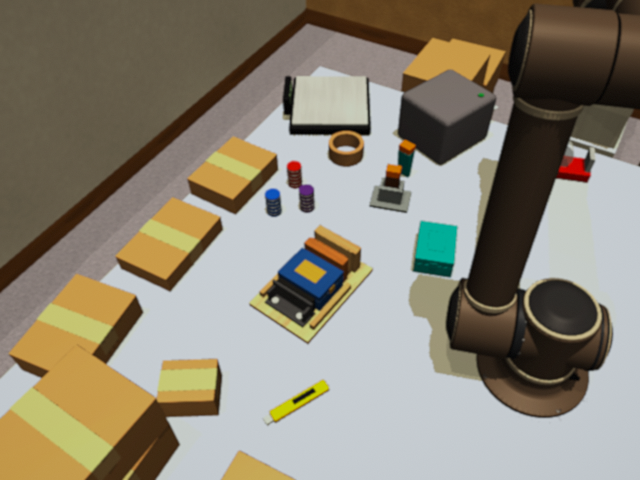

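The wedge meant is the one in the grey stand, at top pixel (454,253) and side (393,175): brown body, orange head. The look-alike at top (503,246), side (405,157) has a teal body and stands free. In the top view the tray is at (293,243), with the wall at its right end (338,243), the jaw at (318,244) and the blue case at (292,242). The turquoise case at (398,333) is a decoy.

```bash
python3 - <<'E'
from h import *
for n in("top","side"):
    z=np.load(n+".npz");P=z["P"];im=z["im"].astype(int);d=z["d"]
    hsv=cv2.cvtColor(z["im"],cv2.COLOR_RGB2HSV)
    X,Y,Z=P[...,0],P[...,1],P[...,2]
    def rect(name,m):
        q=P[m][:,:2].astype(np.float32)*1000
        if len(q)<5: print(n,name,len(q));return
        r=cv2.minAreaRect(q);print(n,name,len(q),np.round(r[0],1),np.round(r[1],1),round(r[2],1),"z",np.median(P[m][:,2]).round(4))
    near=lambda x,y,r:(abs(X-x)<r)&(abs(Y-y)<r)&(d>0)
    rect("head",near(.468,-.288,.04)&(Z>.106)&(Z<.125))
    rect("standtop",near(.464,-.28,.07)&(Z>.045)&(Z<.064))
    rect("standall",near(.464,-.28,.07)&(Z>.008)&(Z<.064))
    rect("trayfloor",near(.49,.03,.2)&(Z>.007)&(Z<.03))
    rect("wall+jaw",near(.49,0,.13)&(Z>.077)&(Z<.095))
    rect("jaw",near(.49,0,.13)&(Z>.077)&(Z<.095)&(Y>-.02))
    rect("case",near(.5,.06,.1)&(Z>.058)&(Z<.073)&(hsv[...,0]>95)&(hsv[...,0]<130))
    # profile
    if n=="top":
        for v in(235,243,255): print([(u,round(float(Y[v,u]),3),round(float(Z[v,u]),3)) for u in range(300,352,2)])
E
```

```text
top head 225 [ 467.9 -293.2] [35.9 28.9] 15.7 z 0.1145
top standtop 295 [ 467.9 -293.1] [58.9 43.7] 16.0 z 0.0578
top standall 976 [ 462.6 -280.9] [103.5 101.2] 16.6 z 0.0132
top trayfloor 3922 [490.2  29.6] [397.1 398.8] 0.0 z 0.0135
top wall+jaw 1280 [491.2 -21.9] [ 67.5 119.8] 83.0 z 0.0852
top jaw 597 [493.8  -1.2] [ 25.8 109.6] 83.0 z 0.0852
top case 1686 [502.6  64.5] [102.5 120. ] 83.1 z 0.0671
[(300, 0.037, 0.066), (302, 0.032, 0.07), (304, 0.028, 0.07), (306, 0.023, 0.066), (308, 0.019, 0.066), (310, 0.015, 0.067), (312, 0.01, 0.064), (314, 0.006, 0.085), (316, 0.002, 0.08), (318, -0.003, 0.085), (320, -0.007, 0.084), (322, -0.011, 0.085), (324, -0.016, 0.084), (326, -0.021, 0.035), (328, -0.026, 0.019), (330, -0.029, 0.055), (332, -0.033, 0.084), (334, -0.037, 0.082), (336, -0.041, 0.09), (338, -0.046, 0.084), (340, -0.05, 0.082), (342, -0.055, 0.085), (344, -0.062, 0.014), (346, -0.067, 0.015), (348, -0.071, 0.01), (350, -0.077, 0.001)]
[(300, 0.037, 0.069), (302, 0.032, 0.067), (304, 0.028, 0.067), (306, 0.024, 0.066), (308, 0.019, 0.072), (310, 0.015, 0.07), (312, 0.01, 
[... 699 characters left out ...]
26, -0.02, 0.02), (328, -0.024, 0.06), (330, -0.028, 0.083), (332, -0.032, 0.085), (334, -0.037, 0.086), (336, -0.041, 0.083), (338, -0.045, 0.082), (340, -0.05, 0.081), (342, -0.057, 0.013), (344, -0.061, 0.012), (346, -0.066, 0.01), (348, -0.071, 0.003), (350, -0.076, -0.002)]
side head 142 [ 468.3 -290.4] [36.  34.6] 15.6 z 0.1142
side standtop 257 [ 468.6 -292.1] [58.9 49. ] 16.9 z 0.0575
side standall 864 [ 468.6 -291.3] [100.   78.7] 15.6 z 0.0193
side trayfloor 3012 [476.9  28.1] [394.4 370.5] 89.3 z 0.0151
side wall+jaw 1052 [491.9 -20.8] [ 72.4 122.1] 83.7 z 0.0849
side jaw 501 [4.939e+02 1.000e-01] [ 30.4 111. ] 83.7 z 0.0848
side case 1448 [502.1  59.9] [100.9 122.9] 83.7 z 0.0669
```

>>> drive_tool(
  targets="0.6 -0.17 0 0 0 0 -1; 1 -0.29 0 0 0 0 -1",
)

```text
clock: 0.85
eef_pos: [0.247, -0.4413, 0.2049]
orientation: [180.0, -0.0, 17.6]
force: [-0.1, -1.1, -0.2]
gripper_width: 0.0855
grip_force: 0.0
```

>>> drive_tool(
  targets="0.6 -0.17 0 0 0 0 -1; 1 -0.29 0 0 0 0 -1",
)

```text
clock: 1.1
eef_pos: [0.3341, -0.3827, 0.205]
orientation: [180.0, -0.0, 17.8]
force: [-0.6, -0.5, 0.3]
gripper_width: 0.0854
grip_force: 0.0
```

>>> drive_tool(
  targets="0.6 -0.17 0 0 0 0 -1; 1 -0.29 0 0 0 0 -1",
)

```text
clock: 1.35
eef_pos: [0.4207, -0.3246, 0.2049]
orientation: [180.0, -0.0, 17.8]
force: [0.7, -0.6, -0.6]
gripper_width: 0.0854
grip_force: 0.0
```

>>> drive_tool(
  targets="0.57 -0.17 0 0 0 -0.09 -1; 0.57 -0.17 0 0 0 -0.18 -1; 0.57 -0.17 0 0 0 -0.27 -1; 0.57 -0.17 0 0 0 -0.36 -1; 0.57 -0.17 0 0 0 -0.45 -1; 0.57 -0.17 0 0 0 -0.54 -1; 0.57 -0.17 0 0 0 -0.63 -1; 0.57 -0.17 0 0 0 -0.72 -1",
)

```text
clock: 2.35
eef_pos: [0.468, -0.2926, 0.2049]
orientation: [-180.0, -0.0, 100.5]
force: [-0.1, -0.0, 0.2]
gripper_width: 0.0854
grip_force: 0.0
```

```bash
cat >> h.py <<'E'
def go(x,y,z,yaw):
    s=get_state();p=s["eef_pos"];a=np.radians(s["orientation"][2]);dx,dy,dz=np.array([x,y,z])-p
    print("t",round(s["clock"],2),"pos",p.round(4),"rpy",s["orientation"].round(1),"F",s["force"].round(1),"w",round(s["gripper_width"],4))
    print("shift",np.round(np.array([dx*np.cos(a)+dy*np.sin(a),dx*np.sin(a)-dy*np.cos(a),-dz])*10,3),"wz",np.round(-np.radians((yaw-s["orientation"][2]+180)%360-180)/2,3))
def wpts(d):
    c=get_calibration("wrist");f=240/np.tan(np.radians(c["vertical_fov"])/2)
    v,u=np.mgrid[0:480,0:640];x=u-c["cx"];y=v-c["cy"];r=np.hypot(x,y)+1e-9;t=np.tan(np.minimum(r/f,1.45))
    P=np.stack([x/r*t*d,-y/r*t*d,-d],-1);T=np.array(c["T"]);return P@T[:3,:3].T+T[:3,3]
E
python3 - <<'E'
from h import *
go(.468,-.2927,.0863,106.2)
im,d=camera("wrist");P=wpts(d);cv2.imwrite("pics/w1.png",im[:,:,::-1])
m=(abs(P[...,0]-.468)<.04)&(abs(P[...,1]+.2927)<.04)&(d>0)
for nm,k in(("head",m&(P[...,2]>.108)&(P[...,2]<.122)),("standtop",m&(P[...,2]>.05)&(P[...,2]<.065))):
    if k.sum()>5:
        r=cv2.minAreaRect(P[k][:,:2].astype(np.float32)*1000);print(nm,k.sum(),np.round(r[0],1),np.round(r[1],1),r[2],np.median(P[k][:,2]))
E
```

```text
t 2.35 pos [ 0.468  -0.2926  0.2049] rpy [-180.    -0.   100.5] F [-0.1 -0.   0.2] w 0.0854
shift [-1.000e-03 -1.000e-03  1.186e+00] wz -0.049
head 1774 [ 467.7 -294.4] [36.4 27.5] 15.438267707824707 0.11447558775481675
standtop 1620 [ 467.7 -294.3] [59.6 43.8] 16.06653594970703 0.05823476328586316
```

View pics/w1.png

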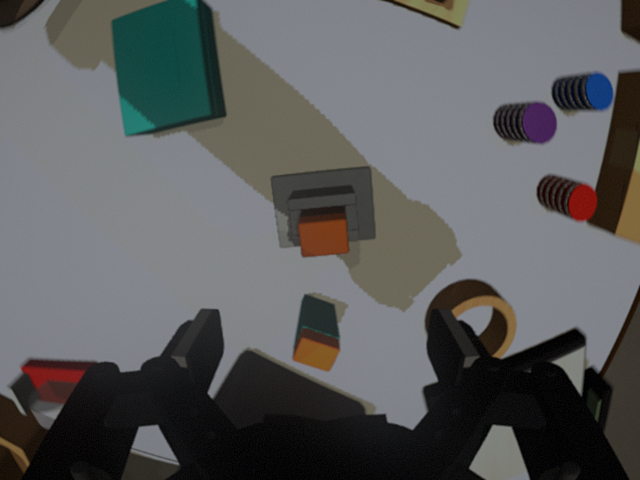

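The wrist view agrees: the orange head of the wedge in the stand is at (325,232), and the teal decoy at (318,340) is left alone. Descending.

>>> drive_tool(
  targets="-0.01 0 0.4 0 0 -0.047 -1; -0.01 0 0.8 0 0 -0.047 -1; -0.01 0 1 0 0 -0.047 -1; -0.01 0 1 0 0 -0.047 -1",
)

```text
clock: 2.9
eef_pos: [0.4671, -0.2929, 0.1033]
orientation: [-179.9, -0.1, 105.5]
force: [0.4, 0.0, 0.5]
gripper_width: 0.0854
grip_force: 0.0
```

>>> drive_tool(
  targets="0 0 0.19 0 0 0 -1; 0 0 0.19 0 0 0 0.5; 0 0 0.19 0 0 0 1; 0 0 0.19 0 0 0 1; 0 0 0.19 0 0 0 1; 0 0 0.19 0 0 0 1; 0 0 0.19 0 0 0 1",
  grip_force=40,
)

```text
clock: 3.78
eef_pos: [0.4677, -0.295, 0.0882]
orientation: [-179.9, 0.2, 105.5]
force: [-7.0, -1.5, 10.8]
gripper_width: 0.0003
grip_force: 5.0
```

```bash
python3 - <<'E'
from h import *
s=get_state();print(s["force"],s["gripper_width"],s["grip_force"])
a,_=camera("wrist");b,d=camera("side")
cv2.imwrite("pics/w2.png",np.hstack([cv2.resize(a,(400,300)),cv2.resize(b[110:230,340:500],(400,300))])[:,:,::-1])
E
```

```text
[-7.01132357 -1.49939448 10.80615343] 0.00025467305455374896 5.006783456625783
```

View pics/w2.png

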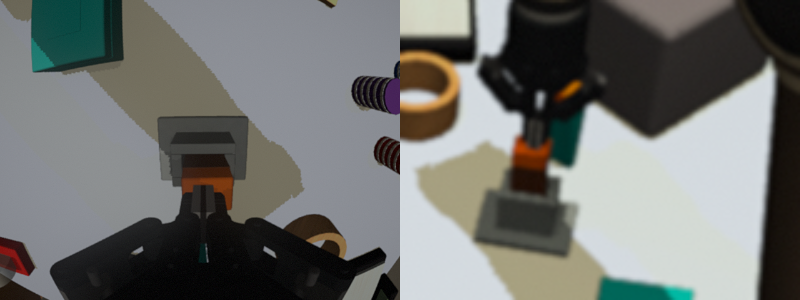

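```bash
python3 - <<'E'
from h import *
im,d=camera("side");P=pts("side",d);hsv=cv2.cvtColor(im,cv2.COLOR_RGB2HSV)
w=im[150:205,375:420]
X,Y,Z=[P[...,i] for i in range(3)]
n=(abs(X-.468)<.06)&(abs(Y+.293)<.07)&(d>0)
o=n&(hsv[...,0]<18)&(hsv[...,1]>170)&(hsv[...,2]>110)
print("orange",o.sum(),np.percentile(P[o],[5,50,95],0).round(4))
dk=n&(hsv[...,2]<60)&(Z>.075)&(Z<.14)
for lo in np.arange(.075,.14,.01):
    k=dk&(Z>=lo)&(Z<lo+.01)
    if k.sum()>3: print(round(lo,3),k.sum(),np.percentile(P[k],[5,50,95],0)[:,:2].round(3).tolist())
cv2.imwrite("pics/w3.png",cv2.resize(im[140:205,365:425],(554,600),interpolation=2)[:,:,::-1])
c=get_calibration("wrist");T=np.array(c["T"]);print(T.round(3),get_state()["eef_pos"])
E
```

```text
orange 65 [[ 0.4409 -0.312   0.11  ]
 [ 0.4671 -0.2851  0.1155]
 [ 0.4824 -0.2765  0.1843]]
0.075 40 [[0.453, -0.288], [0.467, -0.281], [0.481, -0.277]]
0.085 27 [[0.454, -0.287], [0.469, -0.281], [0.481, -0.277]]
0.115 7 [[0.459, -0.303], [0.464, -0.288], [0.468, -0.285]]
0.125 29 [[0.456, -0.297], [0.464, -0.286], [0.476, -0.281]]
0.135 13 [[0.457, -0.291], [0.465, -0.286], [0.474, -0.282]]
[[ 0.964 -0.255 -0.081  0.448]
 [ 0.267  0.917  0.297 -0.22 ]
 [-0.001 -0.308  0.951  0.257]
 [ 0.     0.     0.     1.   ]] [ 0.46767502 -0.29493468  0.08819784]
```

View pics/w3.png

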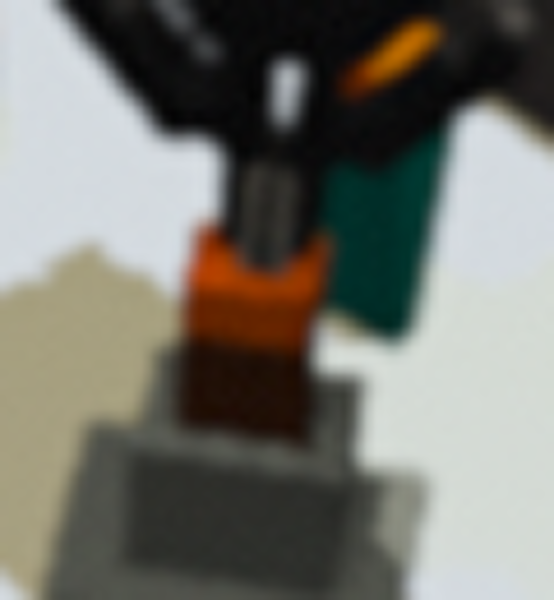

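The crop shows the shut fingertips resting in the middle of the orange head's top, at crop pixel (268,265). That is about 27 mm higher than the reported TCP. The wedge is still seated. I'll open and go 27 mm deeper, which puts the reported tip at 0.060 and clears the 0.058 stand top in any case.

>>> drive_tool(
  targets="0 0 0 0 0 0 -1; 0 0 0 0 0 0 -1; 0 0 0 0 0 0 -1; 0 0 0 0 0 0 -1; 0 0 0 0 0 0 -1; 0 0 0 0 0 0 -1",
)

```text
clock: 4.68
eef_pos: [0.4682, -0.2935, 0.0857]
orientation: [-180.0, -0.0, 105.6]
force: [-0.2, -0.1, -0.1]
gripper_width: 0.0855
grip_force: 0.0
```

>>> drive_tool(
  targets="0 0 0.1 0 0 0 -1; 0 0 0.18 0 0 0 -1; 0 0 0.24 0 0 0 -1; 0 0 0.26 0 0 0 -1; 0 0 0.26 0 0 0 -1",
)

```text
clock: 5.3
eef_pos: [0.4682, -0.2935, 0.0597]
orientation: [-180.0, -0.0, 105.6]
force: [-0.9, -0.8, -0.2]
gripper_width: 0.0853
grip_force: 0.0
```

```bash
python3 - <<'E'
from h import *
go(.4678,-.2935,.06,106)
im,d=camera("side");P=pts("side",d)
Z=P[...,2];n=(abs(P[...,0]-.468)<.08)&(abs(P[...,1]+.293)<.05)&(d>0)&(im.max(-1)<60)
for lo in np.arange(.06,.16,.01):
    k=n&(Z>=lo)&(Z<lo+.01)
    if k.sum()>3: print(round(lo,3),k.sum(),np.percentile(P[k],[5,50,95],0)[:,:2].round(3).tolist())
cv2.imwrite("pics/w4.png",cv2.resize(im[140:205,365:425],(554,600),interpolation=2)[:,:,::-1])
E
```

```text
t 5.3 pos [ 0.4682 -0.2935  0.0597] rpy [-180.    -0.   105.6] F [-0.9 -0.8 -0.2] w 0.0853
shift [ 0.001 -0.004 -0.003] wz -0.004
0.06 43 [[0.45, -0.303], [0.466, -0.284], [0.482, -0.278]]
0.07 31 [[0.451, -0.288], [0.464, -0.283], [0.481, -0.278]]
0.08 47 [[0.45, -0.288], [0.468, -0.282], [0.481, -0.274]]
0.09 9 [[0.456, -0.285], [0.461, -0.281], [0.473, -0.278]]
0.1 4 [[0.419, -0.302], [0.424, -0.295], [0.498, -0.275]]
0.11 25 [[0.417, -0.302], [0.423, -0.294], [0.517, -0.271]]
0.12 25 [[0.418, -0.303], [0.51, -0.274], [0.518, -0.269]]
0.13 27 [[0.418, -0.3], [0.425, -0.293], [0.515, -0.268]]
0.14 49 [[0.413, -0.308], [0.426, -0.294], [0.523, -0.267]]
0.15 114 [[0.402, -0.313], [0.43, -0.292], [0.53, -0.263]]
```

View pics/w4.png

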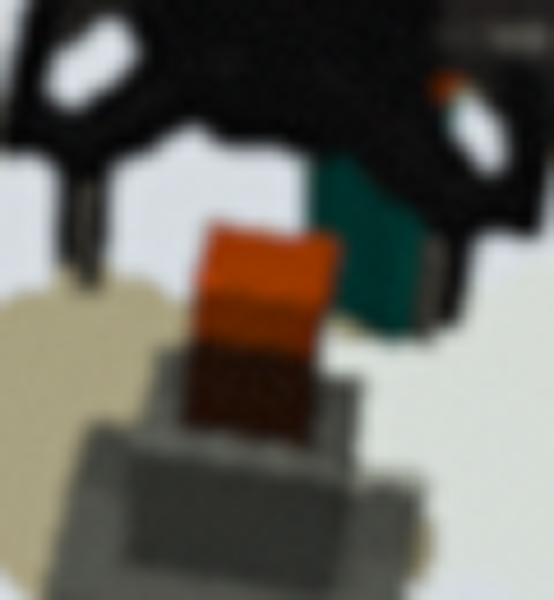

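The tips straddle the head, reaching down to z≈0.10 and swinging forward about 13 mm as they close. So the true tip is the reported z plus about 27 mm. Closing and lifting.

>>> drive_tool(
  targets="0 0 0 0 0 0 1; 0 0 0 0 0 0 1; 0 0 0 0 0 0 1; 0 0 0 0 0 0 1; 0 0 0 0 0 0 1; 0 0 0 0 0 0 1",
  grip_force=40,
)

```text
clock: 6.1
eef_pos: [0.4684, -0.2937, 0.0602]
orientation: [180.0, 0.0, 105.6]
force: [-1.4, -0.8, 2.5]
gripper_width: 0.0353
grip_force: 42.5
```

>>> drive_tool(
  targets="0 0 -0.2 0 0 0 1; 0 0 -0.4 0 0 0 1; 0 0 -0.6 0 0 0 1; 0 0 -0.8 0 0 0 1; 0 0 -1 0 0 0 1; 0 0 -1 0 0 0 1",
)

```text
clock: 6.85
eef_pos: [0.4689, -0.294, 0.1609]
orientation: [179.9, 0.1, 105.6]
force: [0.2, -0.5, -0.9]
gripper_width: 0.0357
grip_force: 42.2
```

>>> drive_tool(
  targets="0.25 0.1 -0.2 0 0 0 1; 0.5 0.2 -0.4 0 0 0.05 1; 0.75 0.3 -0.4 0 0 0.1 1; 1 0.37 -0.4 0 0 0.15 1; 1 0.37 -0.4 0 0 0.197 1; 1 0.37 -0.4 0 0 0.197 1",
)

```text
clock: 7.6
eef_pos: [0.4767, -0.1868, 0.1987]
orientation: [-179.9, -0.0, 83.1]
force: [0.2, 0.9, 0.2]
gripper_width: 0.0354
grip_force: 42.2
```

```bash
cat > slot.py <<'E'
from h import *
a=np.radians(83.3);e=np.array([np.cos(a),np.sin(a)]);ex=np.array([e[1],-e[0]]);c0=np.array([.491,-.0245])
for n in("wrist","top","side"):
    im,d=camera(n);P=wpts(d) if n=="wrist" else pts(n,d)
    q=P[...,:2]-c0;Yl=q@e;Xl=q@ex;Z=P[...,2];g=(d>0)&(abs(Z-.085)<.009)&(abs(Xl)<.07)
    jw=g&(Yl>0)&(Yl<.055);wl=g&(Yl<0)&(Yl>-.05)
    for nm,m in(("jaw",jw),("wall",wl)):
        if m.sum()>50:
            r=cv2.minAreaRect(P[m][:,:2].astype(np.float32)*1000)
            out=[]
            for b in np.arange(-.045,.046,.015):
                k=m&(abs(Xl-b)<.0075)
                if k.sum()>5: out.append(tuple((np.percentile(Yl[k],[3,97])*1000).round(1)))
            print(n,nm,m.sum(),"x",(np.percentile(Xl[m],[2,98])*1000).round(1),np.round(r[1],1),round(r[2],1),[tuple(map(float,o)) for o in out],np.median(Z[m]).round(4))
    h=(d>0)&(Z>.1)&(cv2.cvtColor(im,cv2.COLOR_RGB2HSV)[...,1]>170)&(abs(P[...,1])<.25)&(im[...,0]>120)
    if n!="wrist" and h.sum()>5: print(n,"head",h.sum(),np.percentile(P[h],[5,50,95],0).round(4).tolist())
go(.491,-.0245,.2,83.3)
E
python3 slot.py
```

```text
wrist jaw 1796 x [-52.   52.2] [ 10.4 109.7] 82.6 [(9.8, 18.7), (9.4, 17.4), (9.4, 16.9), (9.4, 16.3), (9.1, 16.3), (9.1, 16.6), (9.0, 17.4)] 0.0849
wrist wall 5348 x [-56.8  56.9] [ 27.3 120.3] 82.9 [(-32.0, -7.0), (-32.2, -6.8), (-32.4, -7.0), (-32.4, -6.8), (-32.6, -7.0), (-32.7, -7.3), (-32.7, -7.4)] 0.0854
top jaw 594 x [-52.5  52.3] [ 38.4 110.5] 75.3 [(12.2, 36.0), (12.2, 35.8), (11.8, 35.7), (11.4, 35.2), (11.2, 35.1), (11.6, 35.5), (11.4, 35.3)] 0.0852
top wall 685 x [-57.4  56.8] [ 27.4 119.9] 83.0 [(-30.2, -5.1), (-30.3, -4.7), (-29.8, -4.9), (-29.9, -4.4), (-30.5, -4.6), (-30.7, -5.1), (-30.1, -5.8)] 0.085
side jaw 507 x [-53.2  52.2] [ 30.8 111.1] 83.5 [(13.5, 37.3), (12.8, 37.6), (12.0, 38.9), (11.0, 37.2), (12.3, 37.5), (12.4, 37.4), (13.3, 38.1)] 0.0851
side wall 558 x [-58.8  56.8] [ 31.9 121.8] 82.8 [(-28.1, -2.2), (-30.6, -3.0), (-29.2, -2.9), (-28.8, -2.3), (-28.0, -3.2), (-29.8, -1.7), (-29.7, -3.2)] 0.0849
side head 90 [[0.2531, -0.1944, 0.2508], [0.4803, -0.1829, 0.2535], [0.4937, -0.0629, 0.6288]]
t 7.75 pos [ 0.4768 -0.1874  0.1992] rpy [-179.9   -0.    83.1] F [-0.1  0.1 -0.3] w 0.0354
shift [ 1.635 -0.056 -0.008] wz -0.002
```

>>> drive_tool(
  targets="0.25 -0.02 0 0 0 0 1; 0.5 -0.04 0 0 0 0 1; 0.75 -0.05 0 0 0 0 1; 1 -0.056 0 0 0 0 1; 1 -0.056 0 0 0 0 1",
)

```text
clock: 8.38
eef_pos: [0.4837, -0.0866, 0.1997]
orientation: [-180.0, -0.0, 83.2]
force: [-0.3, 0.4, -0.5]
gripper_width: 0.0353
grip_force: 42.2
```

>>> drive_tool(
  targets="0.25 0 0 0 0 0 1; 0.5 0 0 0 0 0 1; 0.66 0 0 0 0 0 1; 0.66 0 0.2 0 0 0 1; 0.66 0 0.4 0 0 0 1; 0.66 0 0.4 0 0 0 1; 0.66 0 0.4 0 0 0 1",
)

```text
clock: 9.25
eef_pos: [0.492, -0.0222, 0.1606]
orientation: [180.0, 0.0, 83.0]
force: [-0.5, -0.3, -0.9]
gripper_width: 0.0354
grip_force: 42.1
```

```bash
sed -i 's/go(.*/go(.4913,-.0219,.16,83.0)/' slot.py; cat >> slot.py <<'E'
im,d=camera("side");b=cv2.resize(im[170:300,255:415],(640,520),interpolation=2);cv2.imwrite("pics/s5.png",b[:,:,::-1])
E
python3 slot.py
```

```text
wrist jaw 5941 x [-51.8  52.7] [ 25.6 110.5] 82.9 [(11.8, 35.8), (12.2, 35.5), (12.0, 35.7), (12.0, 35.7), (11.8, 35.6), (11.7, 35.1), (11.3, 35.2)] 0.0855
wrist wall 3495 x [-57.9  58. ] [ 27.7 120.1] 82.9 [(-29.8, -4.6), (-29.3, -4.5), (-10.2, -4.2), (-5.6, -4.5), (-29.2, -4.9), (-30.4, -5.2)] 0.0854
side jaw 511 x [-53.7  52.2] [ 30.8 111.5] 82.6 [(13.8, 38.6), (14.1, 38.6), (12.2, 38.3), (12.5, 38.0), (13.4, 38.0), (11.8, 37.5), (13.3, 37.4)] 0.0851
side wall 443 x [-58.9  57.9] [ 33.7 121. ] 84.3 [(-28.7, -1.5), (-30.7, -2.3), (-29.8, -2.0), (-29.8, -2.6), (-9.6, -2.7), (-10.8, -2.1), (-23.5, -3.5)] 0.0843
side head 95 [[0.4815, -0.0302, 0.2127], [0.4967, -0.0176, 0.2154], [0.5074, -0.0081, 0.2189]]
t 9.4 pos [ 0.4922 -0.0221  0.1608] rpy [179.9  -0.   83. ] F [ 0.3  0.5 -1.4] w 0.0355
shift [ 0.001 -0.009  0.008] wz -0.0
```

View pics/s5.png

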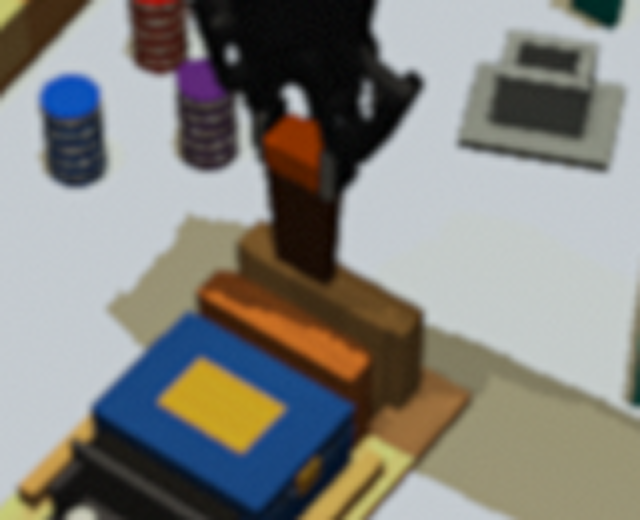

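The picture shows the wedge held upright by its head at (300,165), with its tip above the slot between the light wall and the orange-brown jaw. Lowering with a force check.

>>> drive_tool(
  targets="0.005 -0.005 0.1 0 0 0 1; 0.005 -0.005 0.2 0 0 0 1; 0.005 -0.005 0.3 0 0 0 1; 0.005 -0.005 0.4 0 0 0 1; 0.005 -0.005 0.4 0 0 0 1",
)

```text
clock: 10.07
eef_pos: [0.4905, -0.0212, 0.1188]
orientation: [-179.9, 0.0, 83.0]
force: [0.3, 0.1, 0.3]
gripper_width: 0.0357
grip_force: 42.1
```

>>> drive_tool(
  targets="0 0 0.06 0 0 0 1; 0 0 0.11 0 0 0 1; 0 0 0.15 0 0 0 1; 0 0 0.15 0 0 0 1",
)

```text
clock: 10.58
eef_pos: [0.491, -0.0213, 0.1046]
orientation: [-180.0, 0.0, 83.0]
force: [-0.1, 0.8, -1.1]
gripper_width: 0.0353
grip_force: 42.2
```

>>> drive_tool(
  targets="0 0 0.015 0 0 0 1; 0 0 0.015 0 0 0 1",
)

```text
clock: 10.82
eef_pos: [0.4914, -0.0214, 0.1035]
orientation: [180.0, 0.0, 83.0]
force: [0.5, -0.9, -1.3]
gripper_width: 0.0354
grip_force: 42.2
```

>>> drive_tool(
  targets="0 0 0.015 0 0 0 1; 0 0 0.015 0 0 0 1",
)

```text
clock: 11.08
eef_pos: [0.4915, -0.0213, 0.102]
orientation: [180.0, -0.0, 83.0]
force: [0.6, -0.2, 0.6]
gripper_width: 0.0352
grip_force: 42.3
```

Slight contact. One more small step, then release.

>>> drive_tool(
  targets="0 0 0.015 0 0 0 1; 0 0 0.015 0 0 0 1",
)

```text
clock: 11.32
eef_pos: [0.4914, -0.0212, 0.1004]
orientation: [180.0, -0.0, 83.0]
force: [1.6, 1.0, 0.0]
gripper_width: 0.0355
grip_force: 42.3
```

>>> drive_tool(
  targets="0 0 0 0 0 0 0.2; 0 0 0 0 0 0 -0.3; 0 0 0 0 0 0 -1; 0 0 0 0 0 0 -1; 0 0 0 0 0 0 -1; 0 0 0 0 0 0 -1",
)

```text
clock: 12.08
eef_pos: [0.4912, -0.0213, 0.1004]
orientation: [-180.0, -0.0, 83.0]
force: [-0.1, -0.4, 0.4]
gripper_width: 0.0853
grip_force: 0.0
```

>>> drive_tool(
  targets="0 0 -0.15 0 0 0 -1; 0 0 -0.3 0 0 0 -1; 0 0 -0.5 0 0 0 -1; 0 0 -0.7 0 0 0 -1; 0 0 -0.7 0 0 0 1; 0 0 -0.7 0 0 0 1; 0 0 -0.7 0 0 0 1; 0 0 -0.7 0 0 0 1",
)

```text
clock: 13.08
eef_pos: [0.4909, -0.0213, 0.1698]
orientation: [-179.9, 0.0, 83.0]
force: [0.3, 0.2, 0.4]
gripper_width: 0.0119
grip_force: 0.0
```

```bash
sed -i 's/s5/s6/' slot.py; cat > hd.py <<'E'
from h import *
for n in("wrist","top","side"):
    im,d=camera(n);P=wpts(d) if n=="wrist" else pts(n,d);H=cv2.cvtColor(im,cv2.COLOR_RGB2HSV)
    m=(d>0)&(abs(P[...,0]-.491)<.05)&(abs(P[...,1]+.022)<.04)&(P[...,2]>.12)&(P[...,2]<.175)&(H[...,0]<20)&(H[...,1]>150)
    if m.sum()>10:
        zt=np.percentile(P[m][:,2],95);k=m&(P[...,2]>zt-.006);r=cv2.minAreaRect(P[k][:,:2].astype(np.float32)*1000)
        print(n,m.sum(),"ztop",zt.round(4),np.median(P[k],0).round(4),np.round(r[0],1),np.round(r[1],1),round(r[2],1))
    if n=="side": cv2.imwrite("pics/s6.png",cv2.resize(im[170:300,255:415],(640,520),interpolation=2)[:,:,::-1])
go(.4913,-.0215,.14,83)
E
python3 hd.py
```

```text
wrist 3626 ztop 0.1546 [ 0.4919 -0.0196  0.1536] [492. -21.] [26.7 35.8] 82.6
side 294 ztop 0.156 [ 0.4903 -0.0169  0.1537] [490.2 -17. ] [26.8 33.8] 86.4
t 13.22 pos [ 0.4911 -0.0213  0.1701] rpy [-180.    0.   83.] F [0.5 0.1 0. ] w 0.0
shift [-0.002  0.003  0.301] wz 0.0
```

View pics/s6.png

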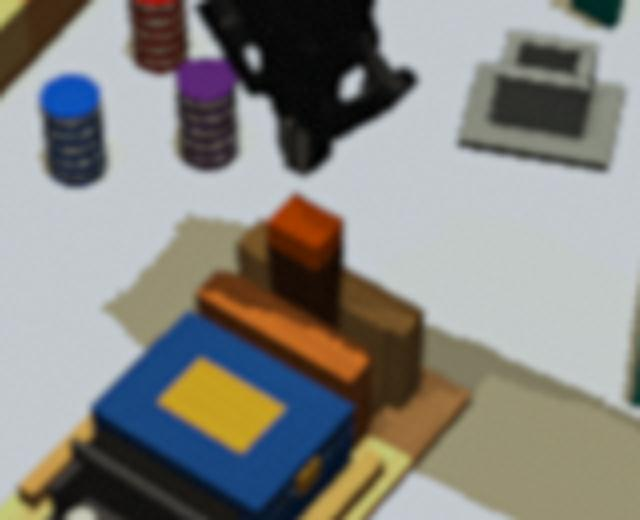

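The wedge stands loose and upright in the slot: head at (305,230), top at z≈0.154, so the underside is 36 mm below the mouth. With the shut fingers above its head, contact is due at about TCP 0.127.

>>> drive_tool(
  targets="0.01 0 0.1 0 0 0 1; 0.01 0 0.2 0 0 0 1; 0.01 0 0.3 0 0 0 1; 0.01 0 0.38 0 0 0 1; 0.01 0 0.4 0 0 0 1; 0.01 0 0.4 0 0 0 1",
)

```text
clock: 13.98
eef_pos: [0.4914, -0.0203, 0.1304]
orientation: [-180.0, -0.0, 83.0]
force: [0.5, 0.2, -0.1]
gripper_width: -0.0002
grip_force: 0.0
```

>>> drive_tool(
  targets="0 0 0.015 0 0 0 1; 0 0 0.03 0 0 0 1; 0 0 0.03 0 0 0 1",
)

```text
clock: 14.35
eef_pos: [0.4913, -0.0203, 0.1274]
orientation: [180.0, -0.0, 83.0]
force: [0.4, 0.5, -0.2]
gripper_width: -0.0003
grip_force: 0.0
```

>>> drive_tool(
  targets="0 0 0.015 0 0 0 1; 0 0 0.03 0 0 0 1; 0 0 0.03 0 0 0 1",
)

```text
clock: 14.72
eef_pos: [0.4919, -0.0202, 0.125]
orientation: [179.9, -0.0, 83.0]
force: [0.8, 0.3, 5.2]
gripper_width: -0.0002
grip_force: 2.3
```

>>> drive_tool(
  targets="0 0 0.01 0 0 0 1; 0 0 0.02 0 0 0 1; 0 0 0.02 0 0 0 1",
)

```text
clock: 15.1
eef_pos: [0.492, -0.02, 0.1232]
orientation: [179.9, -0.0, 83.0]
force: [0.2, 1.0, 5.4]
gripper_width: 0.0003
grip_force: 2.8
```

>>> drive_tool(
  targets="0 0 0.01 0 0 0 1; 0 0 0.02 0 0 0 1; 0 0 0.02 0 0 0 1",
)

```text
clock: 15.48
eef_pos: [0.4922, -0.0199, 0.1213]
orientation: [179.9, -0.1, 83.0]
force: [1.0, 2.5, 5.4]
gripper_width: -0.0002
grip_force: 3.1
```

>>> drive_tool(
  targets="0 0 0.01 0 0 0 1; 0 0 0.02 0 0 0 1; 0 0 0.02 0 0 0 1",
)

```text
clock: 15.85
eef_pos: [0.4923, -0.0197, 0.1194]
orientation: [179.9, -0.1, 83.0]
force: [-0.0, 2.6, 6.8]
gripper_width: 0.0003
grip_force: 3.3
```

>>> drive_tool(
  targets="0 0 0.01 0 0 0 1; 0 0 0.02 0 0 0 1; 0 0 0.02 0 0 0 1",
)

```text
clock: 16.23
eef_pos: [0.4924, -0.0196, 0.1175]
orientation: [179.9, -0.1, 83.0]
force: [0.0, 2.9, 5.9]
gripper_width: 0.0001
grip_force: 3.5
```

>>> drive_tool(
  targets="0.005 0 0.01 0 0 0 1; 0.01 0 0.02 0 0 0 1; 0.01 0 0.02 0 0 0 1",
)

```text
clock: 16.6
eef_pos: [0.4923, -0.0192, 0.1153]
orientation: [179.9, -0.0, 83.0]
force: [0.6, -0.2, 5.5]
gripper_width: -0.0001
grip_force: 2.9
```

>>> drive_tool(
  targets="0.002 0 0.01 0 0 0 1; 0.003 0 0.02 0 0 0 1; 0.003 0 0.02 0 0 0 1",
)

```text
clock: 16.98
eef_pos: [0.4923, -0.019, 0.1132]
orientation: [179.9, -0.0, 83.0]
force: [1.0, 0.6, 4.7]
gripper_width: -0.0003
grip_force: 2.8
```

>>> drive_tool(
  targets="0.002 0 0.01 0 0 0 1; 0.003 0 0.02 0 0 0 1; 0.003 0 0.02 0 0 0 1",
)

```text
clock: 17.35
eef_pos: [0.4928, -0.019, 0.1124]
orientation: [179.8, 0.0, 83.0]
force: [-2.1, -0.2, 12.0]
gripper_width: -0.0003
grip_force: 6.2
```

>>> drive_tool(
  targets="0.001 0 0.005 0 0 0 1; 0.001 0 0.01 0 0 0 1; 0.001 0 0.01 0 0 0 1",
)

```text
clock: 17.73
eef_pos: [0.493, -0.019, 0.1122]
orientation: [179.7, 0.0, 83.0]
force: [-4.2, -0.0, 17.7]
gripper_width: 0.0002
grip_force: 8.7
```

>>> drive_tool(
  targets="0 0 0.004 0 0 0 1; 0 0 0.004 0 0 0 1; 0 0 0.004 0 0 0 1",
)

```text
clock: 18.1
eef_pos: [0.4931, -0.019, 0.1121]
orientation: [179.7, 0.0, 83.0]
force: [-3.1, -0.9, 19.4]
gripper_width: -0.0001
grip_force: 9.6
```

```bash
python3 hd.py; python3 -c "
from h import *
for i in range(4):
    camera('top');print(get_state()['force'].round(2))"
```

```text
wrist 2743 ztop 0.1399 [ 0.4936 -0.0102  0.1386] [493.3 -19.1] [25.6 36. ] 82.5
side 173 ztop 0.1427 [ 0.4851 -0.01    0.1394] [493.7 -15.1] [24.9 37.4] 83.9
t 18.25 pos [ 0.4932 -0.019   0.1121] rpy [179.7   0.   83. ] F [-2.9 -1.  19. ] w -0.0001
shift [-0.027 -0.015 -0.279] wz -0.0
[-3.21 -1.33 19.35]
[-3.65 -1.2  18.45]
[-3.36 -1.83 19.43]
[-3.4  -0.25 19.12]
```

>>> drive_tool(
  targets="0 0 0.004 0 0 0 1; 0 0 0.004 0 0 0 1; 0 0 0.004 0 0 0 1; 0 0 0.004 0 0 0 1",
)

```text
clock: 18.95
eef_pos: [0.4933, -0.019, 0.1121]
orientation: [179.7, 0.0, 83.0]
force: [-4.7, -1.0, 20.4]
gripper_width: -0.0001
grip_force: 10.5
```

>>> drive_tool(
  targets="0 0 -0.03 0 0 0 1; 0 0 -0.1 0 0 0 1; 0 0 -0.3 0 0 0 1; 0 0 -0.6 0 0 0 1; 0 0 -0.9 0 0 0 1; 0 0 -0.9 0 0 0 1",
)

```text
clock: 19.7
eef_pos: [0.4927, -0.0187, 0.2006]
orientation: [179.8, -0.0, 83.0]
force: [-0.2, 0.4, -1.2]
gripper_width: 0.0002
grip_force: 0.0
```

```bash
python3 hd.py; python3 - <<'E'
from h import *
a=np.radians(83.0);e=np.array([np.cos(a),np.sin(a)]);ex=np.array([e[1],-e[0]]);c0=np.array([.4913,-.0215])
z=np.load("side.npz");new=camera("side")
A=[(z["im"],z["P"],z["d"]),(new[0],pts("side",new[1]),new[1])]
for im,P,d in A:
    H=cv2.cvtColor(im,cv2.COLOR_RGB2HSV);Yl=(P[...,:2]-c0)@e*1000;Xl=(P[...,:2]-c0)@ex*1000;Z=P[...,2]
    g=(d>0)&(abs(Xl)<40)&(Xl>-40)
    jaw=g&(abs(Z-.085)<.006)&(Yl>2)&(Yl<50);case=g&(abs(Z-.067)<.005)&(H[...,0]>100)&(H[...,0]<128)&(H[...,1]>150)&(Yl>20)&(Yl<160)
    gold=g&(abs(Z-.067)<.008)&(H[...,0]>15)&(H[...,0]<30)&(Yl>50)&(Yl<120)
    for nm,m in(("jaw",jaw),("case",case),("gold",gold)): print(nm,m.sum(),Yl[m].mean().round(2),np.percentile(Yl[m],[2,98]).round(1))
w,d=camera("wrist")
cv2.imwrite("pics/w7.png",w[:,:,::-1])
E
```

```text
wrist 2374 ztop 0.1383 [ 0.4924 -0.0191  0.1372] [492.3 -19.8] [27.  36.1] 82.8
side 224 ztop 0.1417 [ 0.493  -0.0157  0.1386] [493.7 -16.8] [26.1 35.6] 81.8
t 19.85 pos [ 0.4911 -0.0186  0.1976] rpy [-179.9    0.    83. ] F [-0.2 -0.4 -0.2] w 0.0002
shift [-0.029  0.006  0.576] wz 0.0
jaw 348 22.84 [ 9.1 35.1]
case 643 84.64 [ 37.4 124.9]
gold 399 79.4 [58.4 99.6]
jaw 370 25.53 [ 9.8 39.1]
case 652 87.93 [ 39.6 127.7]
gold 400 81.99 [ 61.4 101.8]
```

View pics/w7.png

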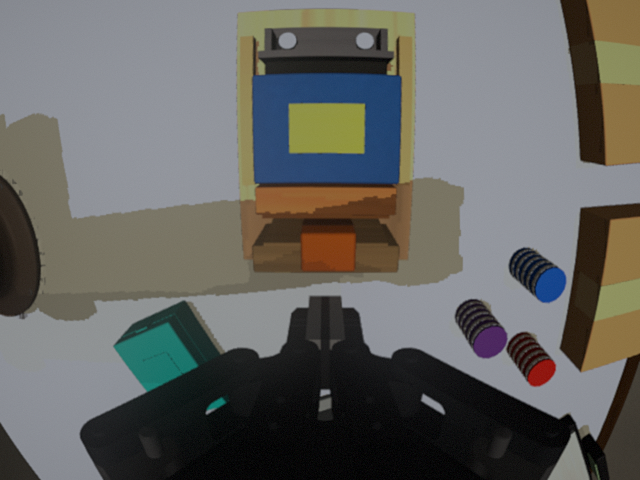

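The picture shows the case at (327,128) bearing on the stop, the jaw on the case, and the wedge upright in mid-slot with its head at (328,245). I'll give it a second press to confirm the lock.

>>> drive_tool(
  targets="0 0 0.25 0 0 0 1; 0 0 0.5 0 0 0 1; 0 0 0.7 0 0 0 1; 0 0 0.8 0 0 0 1; 0 0 0.83 0 0 0 1; 0 0 0.83 0 0 0 1",
)

```text
clock: 20.7
eef_pos: [0.4917, -0.0186, 0.1159]
orientation: [180.0, -0.0, 83.0]
force: [0.2, 0.5, 0.3]
gripper_width: -0.0001
grip_force: 0.0
```

>>> drive_tool(
  targets="0 0 0.01 0 0 0 1; 0 0 0.02 0 0 0 1; 0 0 0.03 0 0 0 1; 0 0 0.03 0 0 0 1",
)

```text
clock: 21.2
eef_pos: [0.4915, -0.0186, 0.1126]
orientation: [-180.0, 0.0, 83.0]
force: [0.0, 0.6, -0.4]
gripper_width: -0.0001
grip_force: 0.0
```

>>> drive_tool(
  targets="0 0 0.01 0 0 0 1; 0 0 0.02 0 0 0 1; 0 0 0.02 0 0 0 1",
)

```text
clock: 21.58
eef_pos: [0.4918, -0.0186, 0.1121]
orientation: [179.9, -0.0, 83.0]
force: [-3.2, 0.6, 10.0]
gripper_width: 0.0005
grip_force: 5.1
```

>>> drive_tool(
  targets="0 0 0.005 0 0 0 1; 0 0 0.01 0 0 0 1; 0 0 0.01 0 0 0 1",
)

```text
clock: 21.95
eef_pos: [0.4921, -0.0186, 0.112]
orientation: [179.8, -0.0, 83.0]
force: [-5.0, -0.3, 14.9]
gripper_width: 0.0004
grip_force: 7.7
```

>>> drive_tool(
  targets="0 0 0.004 0 0 0 1; 0 0 0.004 0 0 0 1; 0 0 0.004 0 0 0 1",
)

```text
clock: 22.32
eef_pos: [0.4922, -0.0187, 0.1119]
orientation: [179.8, -0.0, 83.0]
force: [-5.2, 0.6, 17.9]
gripper_width: 0.0005
grip_force: 8.7
```

>>> drive_tool(
  targets="0 0 0.005 0 0 0 1; 0 0 0.005 0 0 0 1; 0 0 0.005 0 0 0 1",
)

```text
clock: 22.7
eef_pos: [0.4924, -0.0187, 0.1119]
orientation: [179.8, -0.0, 83.0]
force: [-6.2, 0.3, 19.3]
gripper_width: 0.0001
grip_force: 9.8
```

>>> drive_tool(
  targets="0 0 0.003 0 0 0 1; 0 0 0.003 0 0 0 1; 0 0 0.003 0 0 0 1",
)

```text
clock: 23.08
eef_pos: [0.4925, -0.0187, 0.1118]
orientation: [179.8, -0.0, 83.0]
force: [-7.5, 0.1, 22.1]
gripper_width: 0.0002
grip_force: 10.6
```

The wedge holds 22 N without moving, so it is locked and I'll stay below 28 N. Retracting.

>>> drive_tool(
  targets="0 0 -0.03 0 0 0 1; 0 0 -0.1 0 0 0 1; 0 0 -0.3 0 0 0 1; 0 0 -0.6 0 0 0 1; 0 0 -0.9 0 0 0 1; 0 0 -0.9 0 0 0 1; 0 0 -0.9 0 0 0 1; 0 0 -0.9 0 0 0 1",
)

```text
clock: 24.08
eef_pos: [0.4909, -0.0186, 0.1972]
orientation: [-179.9, 0.0, 83.0]
force: [-0.1, 0.0, 0.7]
gripper_width: -0.0001
grip_force: 0.0
```

```bash
python3 hd.py; python3 -c "
from h import *
print(workorder.close_job())"
```

```text
wrist 2442 ztop 0.1396 [ 0.4941 -0.0191  0.1386] [494.  -20.3] [27.9 36. ] 83.3
side 225 ztop 0.1402 [ 0.4926 -0.0158  0.138 ] [493.3 -17.2] [29.3 35.8] 75.7
t 24.23 pos [ 0.4912 -0.0186  0.1976] rpy [-179.9    0.    83. ] F [ 0.4  0.6 -0. ] w 0.0002
shift [-0.029  0.005  0.576] wz 0.0
the job is handed in; nothing more can be done
None
```

I handed the job in at about 24 s: the wedge was set loose mid-slot, let go of, then pressed to a final 22 N and left free and upright. It didn't give under that push, so I take the case as clamped, but I couldn't measure the squeeze, and the hand-in returned no verdict.

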